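Park the sprung connector slide on its stop pin and unload the module

TASK

Unload the gold module from the small test jig without picking anything up. With the fingertips push the jig's sprung connector slide back by its thumb post until the stop pin drops, then let the slide go so that it comes back and stays caught on the pin at mid travel, unplugged from the module. Then push the module along its channel, out from in front of the slide, until it meets the end stop; leave everything else where it stands.

Things in the scene. Friction and masses are not known exactly. Their poses are not given: they have to be found in the camera images.
- jig: Test jig, fixed: L-shaped aluminium plate, its deck 22 mm above the bench. Origin on the bench under it, z up; at yaw 0 x points away from the robot. Jig coordinates (mm) are used below. Module channel along x: front fence y -105 to -96 (to z 36), low back fence y -49.5 (to z 28), open at x +77. The slide runs along y on the line x 37.5. Bridge of the stop pin: x 11 to 64, y 54 to 78, to z 78.
- slide (a joint): Travel of the sprung connector slide along the jig's +y, m: 0 home, plugged onto the module; 0.042 hard stop. Spring towards home: 3 N at 0, 6.3 N at 0.022, 9.3 N at 0.042. The hooked stop pin can only fall when the travel passes 0.032; let go after that, the slide runs back and is caught at 0.022 (mid travel), clear of the module. Let go earlier, it springs home.
- thumb_face (a point): Middle of the face of the slide's thumb post that is pushed along the jig's +y, at z 80; moves with the slide. The post is a dark upright block 24 mm wide (x), 12 thick (y), z 56 to 92, on an aluminium carriage 44 x 44 mm, top z 56. Before the face, towards the module, come 21 mm of carriage and 14 mm of black socket plate, all below z 58.
- stop_pin (a joint): Drop of the stop pin, in m: 0 = up, its foot riding on the slide's tongue; about 0.011 = dropped into the tongue's slot. It falls by its own spring; it need not be touched, and pulling it up is not allowed.
- pin_knob (a point): Top of the stop pin's round black knob (20 mm across) over the jig's bridge, z 117 in the jig with the pin up, 106 with it dropped.
- module: Gold module, loose, 0.2 to 0.4 kg, in the channel. Origin on its underside. The block spans x -14 to 28, y -42.5 to 42.5, z 0 to 34 mm; on its -x face a black stub (16 across, 14 long, at y 11, z 18.5) is plugged into the slide at the start. Its +y then points along the jig's +x, its origin is at jig (26.5, -66, 22). It is pushed by its end face at jig x +69, along the jig's -x.
- end_stop (a point): Middle of the end stop's face (46 mm wide, z 22 to 44) at the closed end of the channel, at jig (-69, -73, 33), on the robot's side. The module meets it after 53 mm, with its origin at jig x -26.5.
- attenuator: Bystander: black finned coaxial attenuator, 20 x 58 x 20 mm, lying on the bench; origin under its middle.
- torque_wrench: Bystander: slim connector wrench, 19 x 147 x 10 mm, long along its own y, lying on the bench; origin under its middle.
- solder_spool: Bystander: solder spool 54 mm across, 40 high, standing; origin under its middle.
- adapter: Bystander: brass coaxial adapter 11 x 28 x 10 mm lying on the bench; origin under its middle.

How it is judged:
On the way, in this order (a step that is already met when the one before it is completed fails the run):
1. the slide is pushed back until the stop pin has dropped (value of joint slide above 0.03 m and value of joint stop_pin above 0.0085 m), for 0.05 s.
2. let go, the slide has come back and stays caught on the pin at mid travel, with the module still in its place (value of joint slide between 0.02 and 0.0245 m and value of joint stop_pin above 0.0085 m and contact force between the fingers and slide below 0.2 N and x of module in the frame of jig above 0.018 m), for 0.3 s.
3. the module is pushed to the end stop (x of module in the frame of jig below -0.0205 m), for 0.2 s.
At the end, for the whole second after the job is handed in: The slide is caught on the dropped stop pin at mid travel (20 to 24.5 mm), and the module lies flat on the deck in its channel, straight within 0.12 rad, at rest and within 6 mm of the end stop (value of joint slide between 0.02 and 0.0245 m and value of joint stop_pin above 0.0085 m and x of module in the frame of jig between -0.0285 and -0.0205 m and y of module in the frame of jig between -0.074 and -0.058 m and z of module in the frame of jig between 0.019 and 0.025 m and angle between module's own z axis and vertical below 0.06 rad and linear speed of module below 0.01 m/s and angle between the y axis of module and the x axis of jig, either way round below 0.12 rad); the robot touches nothing.
It fails at once if the module is lifted or tipped (more than 8 mm, 0.2 rad) (z of module in the frame of jig above 0.03 m or angle between module's own z axis and vertical above 0.2 rad).
It fails at once if the stop pin is pulled up (value of joint stop_pin below -0.002 m).
It fails at once if the module is forced along by more than 8 mm while still plugged in (value of joint slide below 0.012 m and x of module in the frame of jig below 0.0185 m).
It fails at once if a bystander is moved by more than 15 mm (distance of any of attenuator, torque_wrench, solder_spool, adapter from where it was at the start of the episode above 0.015 m).
It also fails if it takes over 43 s, if anything falls off the work surface, if the arm or the gripper's body presses on something with over 40 N, if the wrist force passes 120 N, or if a joint passes its speed limit or range.

ROBOT

A 7-joint arm with a two-finger parallel gripper is mounted at the origin on the work surface; the furniture and walls round the work are solid. World frame = base frame: x ahead of the robot, y to its left, z up, the work surface at z = 0. Lengths are in m, angles in rad, forces in N, time in s.
With the tool pointing down it reaches from about 0.4 to 0.85 m from the base axis. Payload 10.4 kg.
Tool frame: the origin (TCP) lies at the very end of the fingers, on their centre line; the grasp point (between the pads) lies 19 mm behind it; z points along the fingers, y is the direction in which the jaws open and shut (so a half turn about z gives the same grasp; the last joint's range is limited). The gripper opens to 87 mm and grips with 3 to 60 N. Pads are 19 mm wide; open, the fingers measure 117 mm over their backs; the gripper's body (75 mm by 190 mm) begins 51 mm behind the grasp point.
Start: joints at [1.096, 0.332, -0.065, 1.46, 0.022, 1.35, -0.088], TCP at [0.273, -0.562, 0.223] pointing down, gripper open.
Joint ranges: [-2.6, 2.6], [-0.5, 2.12], [-1.47, 1.34], [0.16, 2.42], [-1.27, 4.41], [0.06, 2.06], [-2.6, 2.6]. Speed limits (rad/s): [2.22, 2.22, 2.79, 2.79, 3.14, 3.14, 3.14].

INTERFACE

Orientations are given as a unit quaternion [x, y, z, w].
In Python, from bench import read_state, camera, close_job gives the robot as it stands.
- The arm moves only by the shell command python3 -m inch 'ROWS' [OPENING] [FORCE]. ROWS is JSON, a list of rows, each a list of 6 numbers: the shift along the tool's x, y, z as a fraction of full scale, then the turn, a rotation vector about the tool's x, y, z as a fraction of full scale. In form: [[tx, ty, tz, ax, ay, az], ...]. A call has 1 to 5 rows; each row shifts and turns the commanded pose from where the row before left it, along the tool's axes as they then stand; what a row does not reach is not made up. Full scale, the value 1, is 0.04 m for a shift and 120 degrees for a turn. A row lasts 1/8 s, in which the tool goes at most 62.5 mm and 10.7 degrees, less where a joint would pass 70% of its speed; a pose out of reach is approached as far as the arm can. A call with a number of a shift or a turn outside -1 to 1 is refused whole. A call with a gripper value outside its range is refused whole. OPENING is the opening, from -1 (shut) to 1 (fully open), so that 0 is half open, set as the call begins (- or left out, the last holds). The fingers move at their own pace and stop on an object; FORCE is the grip in N (left out, the last holds). Time passes only in rows, so rows that do not move let the fingers close. It gives the time, the measured TCP pose, the force and the opening at its end, in the units of the state.
- read_state(): the state, without advancing time (a new reading comes with each control period).
- camera(name): name is "scene" or "top" or "wrist"; returns a dict with "img" (384x512x3 uint8, red, green, blue), "depth" (384x512 float32, m along the optical axis (not along the pixel's ray), 0 where there is no reading), "fx", "fy", "cx", "cy" (pixels), "k1" (the pictures are not rectified: a ray, as slopes to the right and down, at radius r is drawn at 1 + k1 r^2 times it, then the intrinsics apply), "position" and "orientation" of the camera in the world; the wrist camera has in their place "tool_from_camera" (4x4, takes a point from camera to tool coordinates, whose origin is the TCP and whose axes are the flange's). Camera axes: x right, y down, z forward; pixel columns grow to the right and rows downward; lengths in m; the calibration is good to about 2 mm. A picture is of the moment at which its call begins: read the wrist's pose just before it.
- close_job(): hands the job in, once; it reports no verdict.
The state is a dict: "time": time; "joint_positions": joint angles; "joint_vel": joint speeds; "joint_torque": joint torques, N m; "ee_pos": TCP position; "eef_rot": TCP orientation; "ft_force": force on the tool from outside, world axes, zero at the start; "torque": the same for the moment, N m; "width": finger opening in m.
Only numpy, scipy, OpenCV 4.12 (cv2) and the standard library are available. Lean on these libraries where they do the work, as an engineer would, in place of code of your own. Each camera call takes 0.05 s, during which the arm holds its last target.

## Working session

There is one attempt and no reset: what is moved stays moved. The work goes in short steps, Python scripts to look and compute and a shell command to move; the robot and the scene stay as the last step left them, time stands still between calls to the robot, and variables do not carry over. Pictures are saved under pics/ and viewed, and the job is handed in when it is done.

```bash
ls; mkdir -p pics
python3 - <<'E'
from bench import read_state,camera
import cv2,numpy as np
s=read_state(); print({k:np.round(v,4).tolist() for k,v in s.items()})
for n in("scene","top"):
    c=camera(n); cv2.imwrite(f"pics/{n}0.png",cv2.resize(c["img"][:,:,::-1],(768,576)))
    np.savez(f"{n}0.npz",**c); print(n,{k:np.round(v,4).tolist() for k,v in c.items() if k not in("img","depth")})
E
```

```text
pics
{'time': 0.0, 'joint_positions': [1.0964, 0.3329, -0.0647, 1.4609, 0.0216, 1.3499, -0.0885], 'joint_vel': [0.0004, -0.0002, 0.0011, -0.0011, 0.0004, 0.001, -0.0002], 'joint_torque': [0.0021, -62.3259, 0.0258, -38.9883, -0.0613, 0.0401, 0.0002], 'ee_pos': [0.2727, -0.5619, 0.2218], 'eef_rot': [0.9746, 0.224, -0.0002, -0.0007], 'ft_force': [0.2889, -0.2326, 0.0387], 'torque': [0.0072, -0.0166, 0.0112], 'width': 0.0868}
scene {'fx': 446.4165, 'fy': 446.4165, 'cx': 249.9598, 'cy': 191.2192, 'k1': -0.1521, 'position': [0.2939, -0.2822, 0.8377], 'orientation': [0.9091, -0.2722, 0.0871, -0.303]}
top {'fx': 464.3831, 'fy': 464.3831, 'cx': 253.2139, 'cy': 200.7095, 'k1': -0.1821, 'position': [0.4241, 0.2049, 1.063], 'orientation': [0.7071, -0.7002, 0.0699, -0.0692]}
```

View pics/scene0.png

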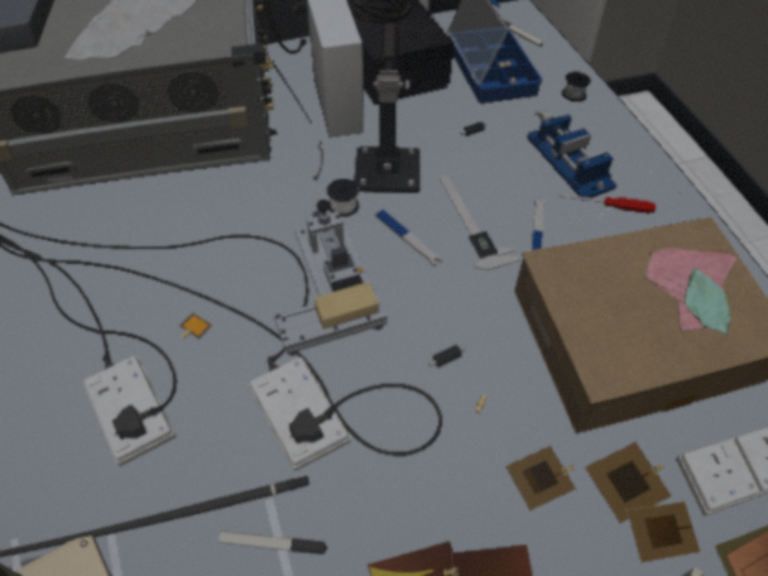

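View pics/top0.png

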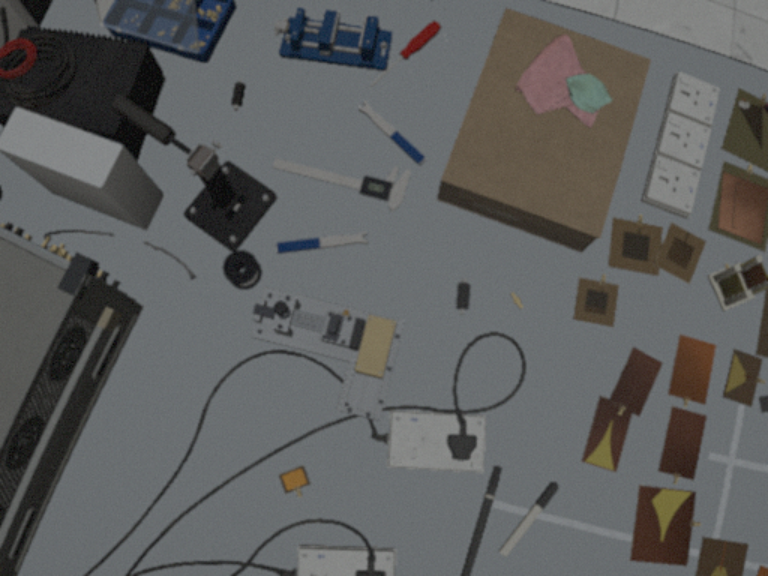

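```bash
cat > h.py <<'E'
import numpy as np,cv2
from scipy.spatial.transform import Rotation as R
def ray(c,uv):
    K=np.array([[c["fx"],0,c["cx"]],[0,c["fy"],c["cy"]],[0,0,1.]])
    p=cv2.undistortPoints(np.array(uv,float).reshape(-1,1,2),K,np.array([float(c["k1"]),0,0,0]))[:,0]
    return np.c_[p,np.ones(len(p))]
def plane(c,uv,z):
    d=R.from_quat(c["orientation"]).apply(ray(c,uv)); o=np.array(c["position"])
    return o+d*((z-o[2])/d[:,2])[:,None]
def dep(c,uv):
    r=ray(c,uv); q=np.array(uv).round().astype(int); z=c["depth"][q[:,1],q[:,0]]
    return R.from_quat(c["orientation"]).apply(r*z[:,None])+c["position"]
def proj(c,P):
    rv=R.from_quat(c["orientation"]).inv(); p=rv.apply(np.atleast_2d(P)-c["position"]); 
    K=np.array([[c["fx"],0,c["cx"]],[0,c["fy"],c["cy"]],[0,0,1.]])
    return cv2.projectPoints(p,np.zeros(3),np.zeros(3),K,np.array([float(c["k1"]),0,0,0,]))[0][:,0]
def load(n): return dict(np.load(n,allow_pickle=True))
E
python3 - <<'E'
from h import *
for n in("top","scene"):
    c=load(n+"0.npz"); hsv=cv2.cvtColor(c["img"],cv2.COLOR_RGB2HSV)
    m=cv2.inRange(hsv,(15,60,110),(35,255,255)); 
    N,l,st,ce=cv2.connectedComponentsWithStats(m)
    for i in range(1,N):
        if st[i,4]>150:
            d=dep(c,[ce[i]]); cnt=cv2.findContours((l==i).astype('uint8'),0,2)[0][0]
            box=cv2.boxPoints(cv2.minAreaRect(cnt))
            print(n,st[i],ce[i].round(1),d.round(3), plane(c,box,.056).round(4).tolist(), plane(c,[ce[i]],.056).round(4))
    im=c["img"][:,:,::-1]
    a=im[175:295,155:290] if n=="top" else im[120:260,160:300]
    cv2.imwrite(f"pics/{n}crop.png",cv2.resize(a,None,fx=5,fy=5,interpolation=cv2.INTER_CUBIC)[:600,:800])
E
```

```text
top [237 211  26  40 644] [249.7 230.4] [[0.559 0.212 0.054]] [[0.5241, 0.2402, 0.056], [0.6043, 0.2215, 0.056], [0.5949, 0.1825, 0.056], [0.5149, 0.2017, 0.056]] [[0.5588 0.2117 0.056 ]]
top [392 285  16  28 197] [401.4 302.1] [[ 0.402 -0.139  0.   ]] [[0.4389, -0.098, 0.056], [0.44, -0.1321, 0.056], [0.3811, -0.1333, 0.056], [0.3804, -0.0993, 0.056]] [[ 0.4029 -0.1206  0.056 ]]
top [436 327  24  31 319] [445.1 336.7] [[ 0.319 -0.243  0.001]] [[0.3012, -0.1764, 0.056], [0.3632, -0.2198, 0.056], [0.3422, -0.2538, 0.056], [0.2802, -0.2098, 0.056]] [[ 0.3244 -0.22    0.056 ]]
scene [436 148  32  19 252] [454.  157.7] [[1.029 0.006 0.099]] [[1.054, 0.0687, 0.056], [1.1259, 0.0273, 0.056], [1.0824, -0.0104, 0.056], [1.0134, 0.0302, 0.056]] [[1.072  0.0233 0.056 ]]
scene [ 375  152   66   48 1029] [411.4 171.7] [[0.912 0.031 0.102]] [[0.8923, 0.1181, 0.056], [1.0573, 0.0576, 0.056], [0.9786, -0.0365, 0.056], [0.8273, 0.0235, 0.056]] [[0.9504 0.051  0.056 ]]
scene [352 166  28  41 336] [364.5 184.9] [[0.802 0.063 0.099]] [[0.8308, 0.1307, 0.056], [0.8768, 0.1277, 0.056], [0.8403, 0.032, 0.056], [0.7974, 0.0363, 0.056]] [[0.8318 0.0831 0.056 ]]
scene [ 369  184   80   81 2145] [407.2 228.6] [[ 0.799 -0.067  0.101]] [[0.8246, 0.081, 0.056], [0.9868, 0.0375, 0.056], [0.8652, -0.1467, 0.056], [0.7266, -0.1007, 0.056]] [[ 0.8303 -0.0542  0.056 ]]
scene [211 189  41  24 589] [230.1 200.6] [[0.56  0.211 0.057]] [[0.5255, 0.2414, 0.056], [0.6099, 0.2219, 0.056], [0.5956, 0.1822, 0.056], [0.5136, 0.2018, 0.056]] [[0.5601 0.2117 0.056 ]]
scene [122 210  17  15 152] [129.6 216.8] [[0.363 0.332 0.003]] [[0.3345, 0.2997, 0.056], [0.3692, 0.314, 0.056], [0.3755, 0.2836, 0.056], [0.3413, 0.2701, 0.056]] [[0.3589 0.2934 0.056 ]]
```

```bash
ls pics
```

```text
scene0.png
scenecrop.png
top0.png
topcrop.png
```

View pics/topcrop.png

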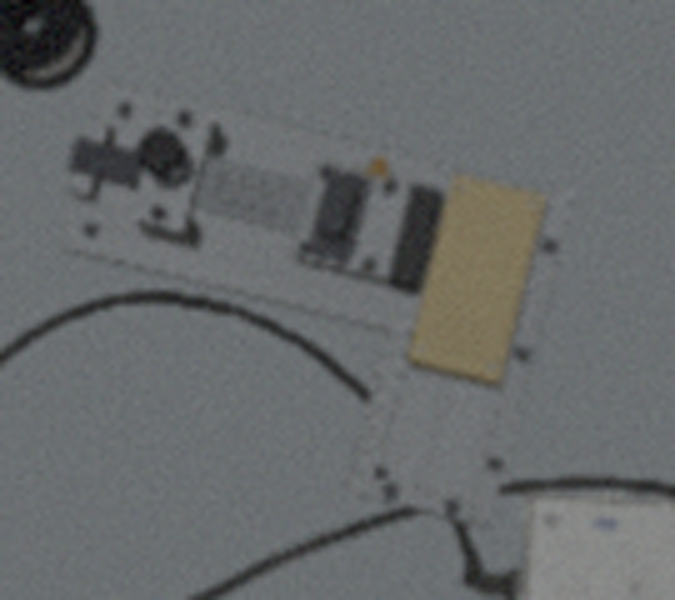

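View pics/scenecrop.png

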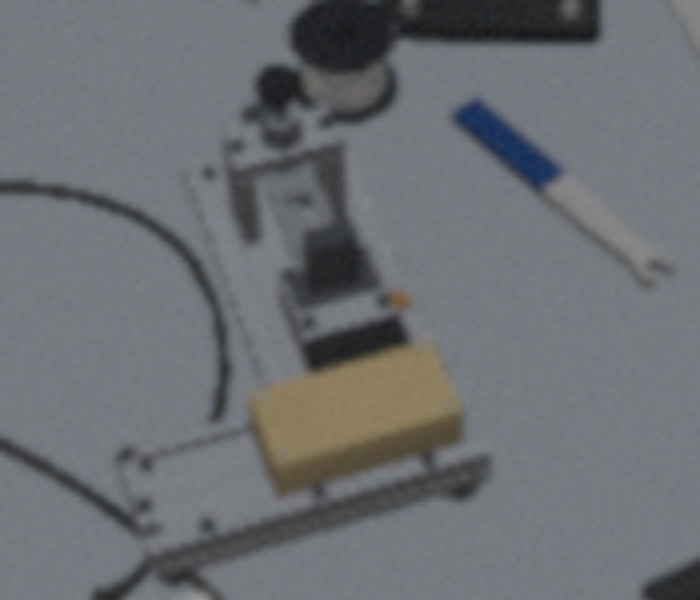

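Run:
```python
from h import *
c=load("top0.npz"); t=c
v,u=np.mgrid[0:384:4,0:512:4]; uv=np.c_[u.ravel(),v.ravel()]; P=dep(c,uv); P=P[c["depth"][uv[:,1],uv[:,0]]>0]
# height map grid 5cm
for x in np.arange(1.0,.2,-.05):
    print("%.2f"%x,' '.join("%3d"%(1000*max([0]+P[(abs(P[:,0]-x)<.025)&(abs(P[:,1]-y)<.025),2].tolist())) for y in np.arange(.6,-.5,-.05)))
# check features with jig hypothesis
yaw=np.radians(-13.3); Rz=R.from_euler('z',yaw).as_matrix(); o=np.array([.5505,.2885,0])
J=lambda p:(np.array(p)/1000)@Rz.T+o
pts=dict(knob=(37.5,66,117),thumb=(37.5,-17,92),thumbb=(37.5,-5,92),endstop=(-69,-73,44),fenceR=(77,-100,36),fenceL=(-69,-100,36),tl=(25.5,-17,92),tr=(49.5,-17,92))
for n in("top","scene"):
    c=load(n+"0.npz"); im=c["img"][:,:,::-1]; (a,b)=(175,155) if n=="top" else (120,160)
    h,w=(120,135) if n=="top" else (140,140)
    s=5 if n=="top" else 4
    a2=cv2.resize(im[a:a+h,b:b+w],None,fx=s,fy=s,interpolation=cv2.INTER_CUBIC)
    for k,p in pts.items():
        q=proj(c,J(p))[0]; q2=((q-[b,a]+.5)*s).astype(int); cv2.circle(a2,tuple(int(i) for i in q2),3,(0,0,255),1); print(n,k,q.round(1))
    cv2.imwrite(f"pics/{n}chk.png",a2)
```

```text
1.00 117   2   2  19   2   2   3   2  17   3   1 102 101 138 137 102 101   2  25  24  22   5
0.95 118   2   1  16   2   1   2   8   8   2   3 100 130 153 149 126 102  20  25  21   3   5
0.90 201 201   0   5   3   5   1   2   7  13  97 102 127 124 134 101  98  27  23  23   3   3
0.85 199 201 202  16  12   4   6  11  12   6 100  99 101 102 102 103   1  25  25   5   7   7
0.80 204 199 198 209  43   3   4  13  13   4  99 100 103 102 101 101   3  24  24   5   4   4
0.75 201   4  13 189  12  11   9  11   2   2   2  97 101 101 100  98   6   6   5   4   3   2
0.70   4   5   5  41  41  10   9   1   6   4   3   3   5   2  99   3   4   7   6  80  80   0
0.65 243 244   9  42  45  76  23   3   1   2  19  17  12   1   5   7   2   3   3  76  64   1
0.60 246 232   3   4  48 118  88  93  57  33  13  10   3   3   4   6   1   2   5   1   6   0
0.55 243   2   3   3   7  22  60  59  59   2  13  11  10   3   3   2   6   5   7   4   6   0
0.50 242   3   2   8   2   1   9  40  57   3  27   2  11   2   4   8   7   5   5   6  11   0
0.45   3   3   5   9   4   4   4  46  47  23  44  41   2   3   3  12   5   4   6   3   7   0
0.40   1   3   6   3   8   7   6   2  28  25  44  42   4   3   4   4   4   8   4   1   3   0
0.35   3   5   7   7   6   5  10   2   3   3   3  17   3  17   3   3   4   5   6   3   5   0
0.30   5   7   7   2   4   7  11  21  24   2   3  15  18  18   3   1   6   6   8   2   3   0
0.25   7   8   8   7   8  14  24  25  38   4  10  18  14   4   4   5   6   7   5   5   3   0
top knob [186.2 205.1]
top thumb [225.4 216.6]
top thumbb [219.9 215.2]
top endstop [239.4 273. ]
top fenceR [267.  212.5]
top fenceL [251.4 276.1]
top tl [224. 222.]
top tr [226.8 211.1]
scene knob [213.9 135.9]
scene thumb [225.9 169.9]
scene thumbb [224.2 165.9]
scene endstop [187.9 216.6]
scene fenceR [256.3 209.1]
scene fenceL [191.7 228.6]
scene tl [220.7 171.4]
scene tr [231.2 168.4]
```

View pics/topchk.png

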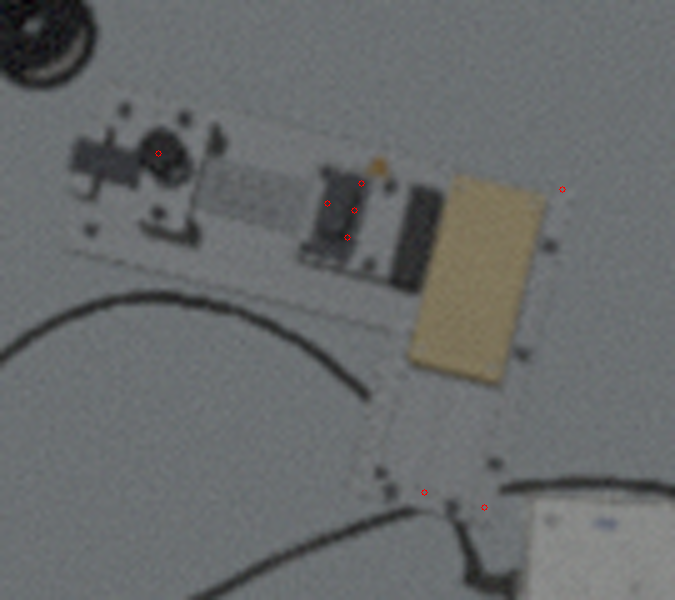

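View pics/scenechk.png

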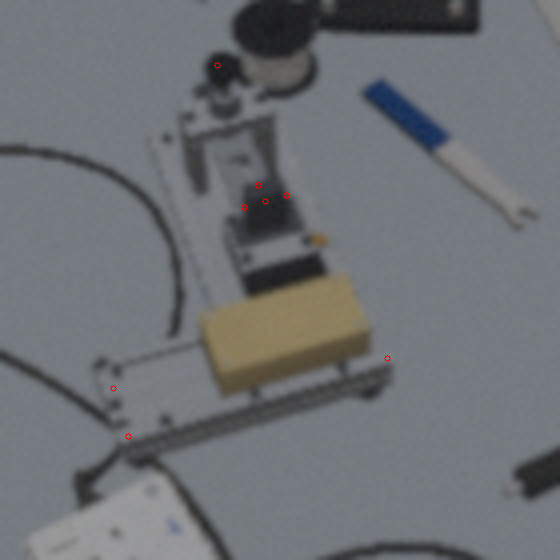

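```bash
python3 -m inch '[[0.62,-0.59,0,0,0,0],[0.62,-0.59,0,0,0,0],[0.62,-0.59,0,0,0,0],[0.62,-0.59,0,0,0,0],[0.62,-0.59,0,0,0,0]]' -1 20; python3 -m inch '[[0.62,-0.59,0,0,0,0],[0.62,-0.59,0,0,0,0],[0.62,-0.59,0,0,0,0],[0.62,-0.59,0,0,0,0],[0.62,-0.59,0,0,0,0]]'; python3 -m inch '[[0,0,0,0,0,-0.085],[0,0,0,0,0,-0.085],[0,0,0,0,0,-0.085],[0,0,0,0,0,-0.085],[0,0,0,0,0,-0.083]]'
```

```text
time: 0.72
ee_pos: [0.3331, -0.4008, 0.2223]
eef_rot: [0.975, 0.224, -0.0, -0.0]
ft_force: [0.2, 0.6, 0.6]
width: 0.0447
time: 1.35
ee_pos: [0.3931, -0.2405, 0.2223]
eef_rot: [0.975, 0.224, -0.0, -0.0]
ft_force: [0.6, -0.4, 0.2]
width: 0.0019
time: 1.98
ee_pos: [0.3928, -0.2416, 0.2223]
eef_rot: [0.783, 0.622, -0.0, -0.0]
ft_force: [0.3, 0.2, 0.1]
width: 0.0005
```

```bash
for i in 1 2 3; do python3 -m inch '[[0.85,0.118,0,0,0,0],[0.85,0.118,0,0,0,0],[0.85,0.118,0,0,0,0],[0.85,0.118,0,0,0,0],[0.85,0.118,0,0,0,0]]'; done
python3 - <<'E'
from bench import read_state,camera
from h import *
s=read_state(); print(s["joint_positions"])
c=camera("wrist"); T=np.array(c["tool_from_camera"]); print(T.round(3))
Q=R.from_quat(s["eef_rot"]); c["position"]=np.array(s["ee_pos"])+Q.apply(T[:3,3]); c["orientation"]=(Q*R.from_matrix(T[:3,:3])).as_quat()
print(s["ee_pos"]); np.savez("wrist1.npz",**c); cv2.imwrite("pics/wrist1.png",cv2.resize(c["img"][:,:,::-1],(768,576)))
E
```

```text
time: 2.6
ee_pos: [0.4553, -0.0807, 0.2223]
eef_rot: [0.785, 0.62, -0.0, -0.0]
ft_force: [0.6, -0.2, 0.3]
width: 0.0002
time: 3.22
ee_pos: [0.5176, 0.0791, 0.2223]
eef_rot: [0.785, 0.62, -0.0, -0.0]
ft_force: [0.2, -0.1, 0.1]
width: 0.0007
time: 3.85
ee_pos: [0.5799, 0.2389, 0.2221]
eef_rot: [0.785, 0.62, -0.0, -0.0]
ft_force: [0.7, 0.2, 0.3]
width: 0.0003
[ 0.0679666   0.42607417 -0.71471241  1.42473635  0.27874984  1.3943144
 -0.88457269]
[[ 0.002 -0.96  -0.28   0.078]
 [ 1.     0.002  0.001 -0.   ]
 [-0.001 -0.28   0.96  -0.163]
 [ 0.     0.     0.     1.   ]]
[0.5799093  0.23892882 0.22205657]
```

View pics/wrist1.png

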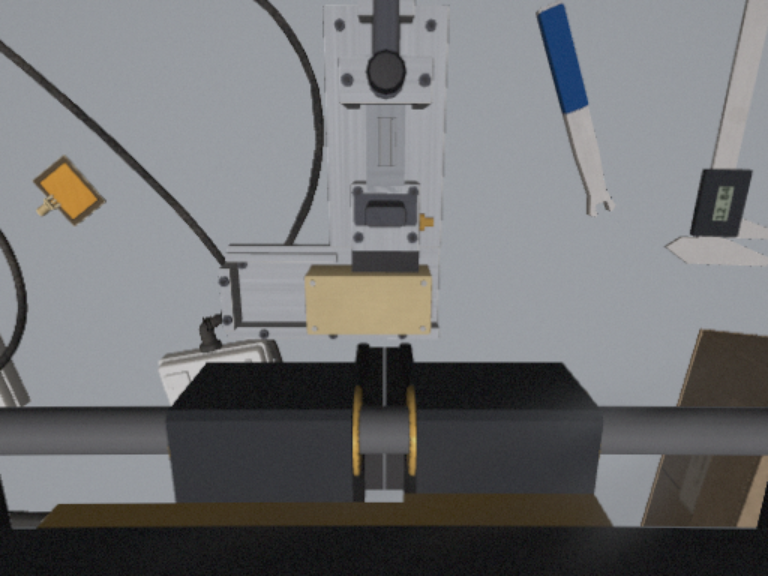

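Run:
```python
from h import *
c=load("wrist1.npz"); im=c["img"][:,:,::-1]
cv2.imwrite("pics/wcrop.png",cv2.resize(im[110:230,200:300],None,fx=5,fy=5,interpolation=cv2.INTER_CUBIC))
hsv=cv2.cvtColor(c["img"],cv2.COLOR_RGB2HSV)
m=cv2.inRange(hsv,(15,60,110),(35,255,255)); N,l,st,ce=cv2.connectedComponentsWithStats(m)
for i in range(1,N):
    if st[i,4]>1500:
        cnt=cv2.findContours((l==i).astype('uint8'),0,2)[0][0]; b=cv2.boxPoints(cv2.minAreaRect(cnt)); print(st[i],b.round(1).tolist(),plane(c,b,.056).round(4).tolist())
yaw=np.radians(-13.3); Rz=R.from_euler('z',yaw).as_matrix(); o=np.array([.5505,.2885,0])
J=lambda p:(np.array(p)/1000)@Rz.T+o
for k in [(37.5,66,117),(25.5,-17,92),(49.5,-17,92),(25.5,-5,92),(-16,-94.,56),(69,-94,56),(-16,-52,56),(69,-52,56)]: print(k,(proj(c,J(k))[0]).round(1))
```

```text
[ 203  183   85   40 3200] [[203.0, 183.0], [287.0, 183.0], [287.0, 222.0], [203.0, 222.0]] [[0.5276, 0.2442, 0.056], [0.6089, 0.225, 0.056], [0.6004, 0.1845, 0.056], [0.5164, 0.2043, 0.056]]
(37.5, 66, 117) [251.9  51.4]
(25.5, -17, 92) [238.7 158.3]
(49.5, -17, 92) [266.3 158.3]
(25.5, -5, 92) [238.5 144.5]
(-16, -94.0, 56) [201.1 225.8]
(69, -94, 56) [283.5 225.8]
(-16, -52, 56) [199.2 186.5]
(69, -52, 56) [284.5 186.5]
```

View pics/wcrop.png

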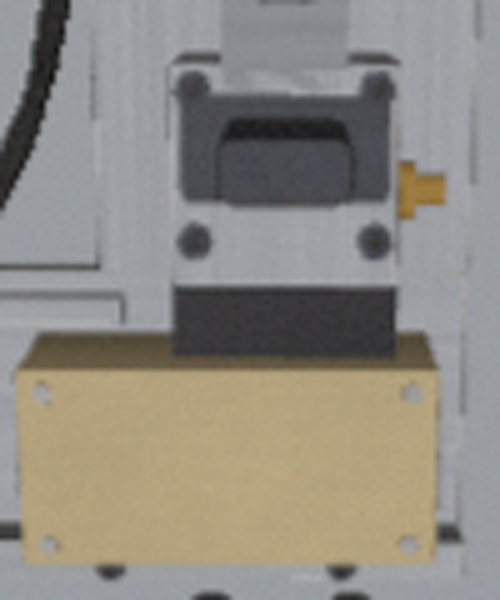

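```bash
python3 -m inch '[[0,0,0.8,0,0,0],[0,0,0.8,0,0,0],[0,0,0.8,0,0,0],[0,0,0.8,0,0,0],[0,0,0.6,0,0,0]]'; python3 -m inch '[[0.15,0,0,0,0,0],[0.1,0,0,0,0,0]]'
python3 - <<'E'
from bench import read_state,camera
from h import *
s=read_state(); print(s["ee_pos"],s["ft_force"])
c=camera("wrist"); cv2.imwrite("pics/wrist2.png",cv2.resize(c["img"][:,:,::-1],(768,576)))
E
```

```text
time: 4.53
ee_pos: [0.579, 0.2376, 0.0686]
eef_rot: [0.785, 0.62, -0.001, -0.0]
ft_force: [0.8, 0.2, 1.0]
width: 0.0004
time: 4.78
ee_pos: [0.5824, 0.2488, 0.0716]
eef_rot: [0.784, 0.62, 0.001, -0.0]
ft_force: [0.3, 0.4, 0.6]
width: 0.0005
[0.58239859 0.24884413 0.07161039] [0.25068796 0.42538081 0.63934797]
```

View pics/wrist2.png

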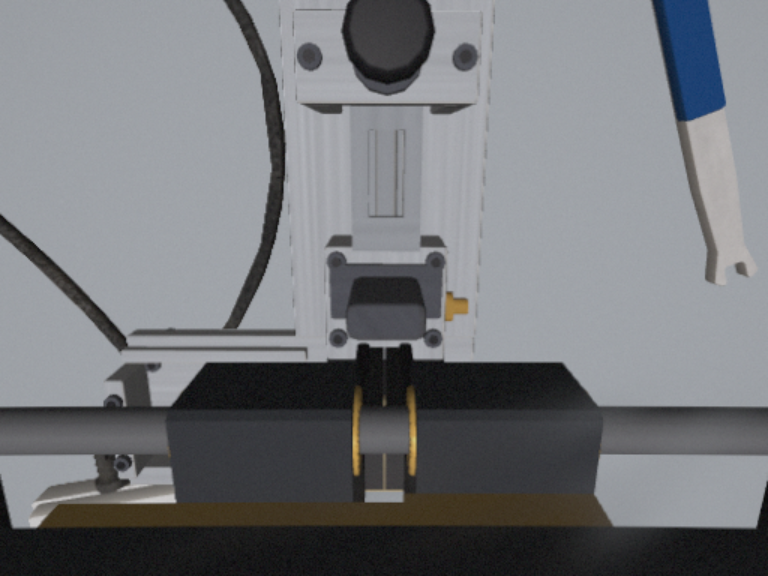

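```bash
python3 -m inch '[[0.1,0,0.02,0,0,0]]';python3 -m inch '[[0.05,0,0,0,0,0]]';python3 -m inch '[[0.05,0,0,0,0,0]]'
```

```text
time: 4.95
ee_pos: [0.5835, 0.2522, 0.0709]
eef_rot: [0.785, 0.62, 0.001, 0.0]
ft_force: [-0.1, -0.5, -0.1]
width: 0.0005
time: 5.08
ee_pos: [0.5836, 0.2542, 0.0703]
eef_rot: [0.784, 0.62, 0.0, 0.0]
ft_force: [-1.1, 0.6, 0.6]
width: 0.0003
time: 5.2
ee_pos: [0.5839, 0.2558, 0.07]
eef_rot: [0.785, 0.62, 0.0, 0.0]
ft_force: [-0.2, -0.8, -0.1]
width: 0.0006
```

```bash
for i in 1; do python3 -m inch '[[0.05,0,0,0,0,0]]';python3 -m inch '[[0.05,0,0,0,0,0]]';python3 -m inch '[[0.05,0,0,0,0,0]]'; done
```

```text
time: 5.32
ee_pos: [0.5843, 0.257, 0.0698]
eef_rot: [0.785, 0.62, -0.001, 0.0]
ft_force: [-3.7, -5.8, 5.8]
width: 0.0003
time: 5.45
ee_pos: [0.5846, 0.258, 0.0697]
eef_rot: [0.785, 0.62, -0.001, 0.001]
ft_force: [-4.3, -6.7, 5.0]
width: 0.0003
time: 5.58
ee_pos: [0.585, 0.2598, 0.0697]
eef_rot: [0.785, 0.62, -0.001, 0.001]
ft_force: [-3.1, -6.1, 3.6]
width: 0.0005
```

```bash
python3 -m inch '[[0.15,0,0,0,0,0],[0.15,0,0,0,0,0],[0.15,0,0,0,0,0],[0.15,0,0,0,0,0]]'; python3 -m inch '[[0.1,0,0,0,0,0]]';python3 -m inch '[[0,0,0,0,0,0]]'
python3 - <<'E'
from bench import read_state,camera
from h import *
s=read_state(); print(s["ee_pos"],s["ft_force"])
c=camera("wrist"); cv2.imwrite("pics/wrist3.png",cv2.resize(c["img"][:,:,::-1],(768,576)))
E
```

```text
time: 6.08
ee_pos: [0.5905, 0.2823, 0.0696]
eef_rot: [0.785, 0.619, -0.002, 0.001]
ft_force: [-5.5, -9.8, 6.9]
width: 0.0008
time: 6.2
ee_pos: [0.5915, 0.2862, 0.0696]
eef_rot: [0.785, 0.619, -0.002, 0.001]
ft_force: [-5.0, -10.5, 6.7]
width: 0.0005
time: 6.32
ee_pos: [0.5916, 0.2867, 0.0696]
eef_rot: [0.785, 0.62, -0.002, 0.001]
ft_force: [-3.1, -7.4, 5.1]
width: 0.0005
[0.59161733 0.28672657 0.06959857] [-3.13260036 -7.40089995  5.10314878]
```

View pics/wrist3.png

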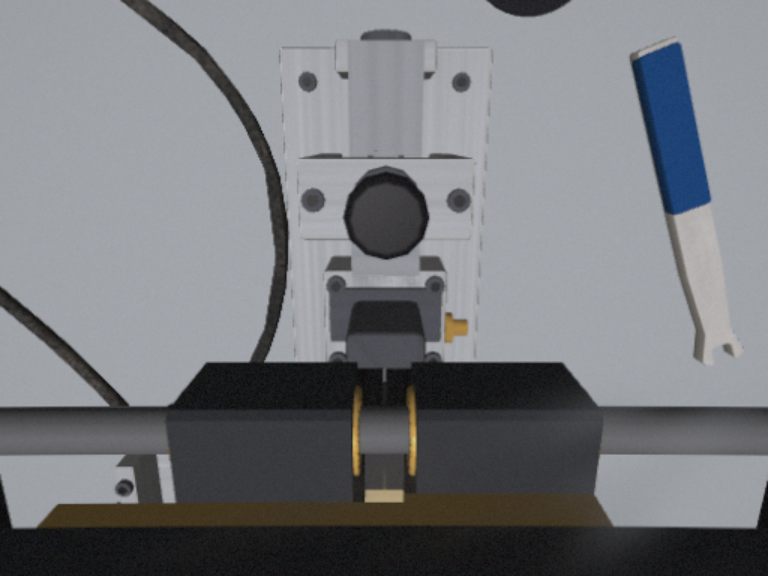

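```bash
python3 -m inch '[[0.08,0,0,0,0,0]]'; python3 -m inch '[[0.08,0,0,0,0,0],[0,0,0,0,0,0],[0,0,0,0,0,0]]'
python3 - <<'E'
from bench import read_state,camera
from h import *
s=read_state(); print(s["ee_pos"],s["ft_force"])
c=camera("wrist"); cv2.imwrite("pics/wrist4.png",cv2.resize(c["img"][:,:,::-1],(768,576)))
c=camera("scene");np.savez("scene4.npz",**c); cv2.imwrite("pics/scene4.png",cv2.resize(c["img"][100:250,150:300,::-1],None,fx=4,fy=4,interpolation=cv2.INTER_CUBIC))
E
```

```text
time: 6.5
ee_pos: [0.5923, 0.2892, 0.0696]
eef_rot: [0.785, 0.619, -0.002, 0.001]
ft_force: [-3.4, -7.7, 5.0]
width: 0.0008
time: 6.88
ee_pos: [0.5931, 0.2927, 0.0695]
eef_rot: [0.785, 0.62, -0.002, 0.001]
ft_force: [-3.3, -8.0, 4.7]
width: 0.0007
[0.59308922 0.29273252 0.06954955] [-3.33667966 -8.03699093  4.69449811]
```

View pics/wrist4.png

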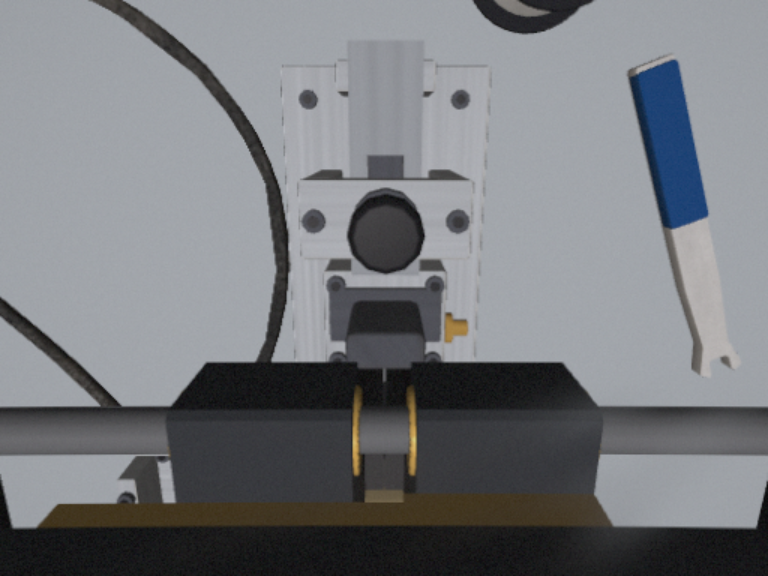

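View pics/scene4.png

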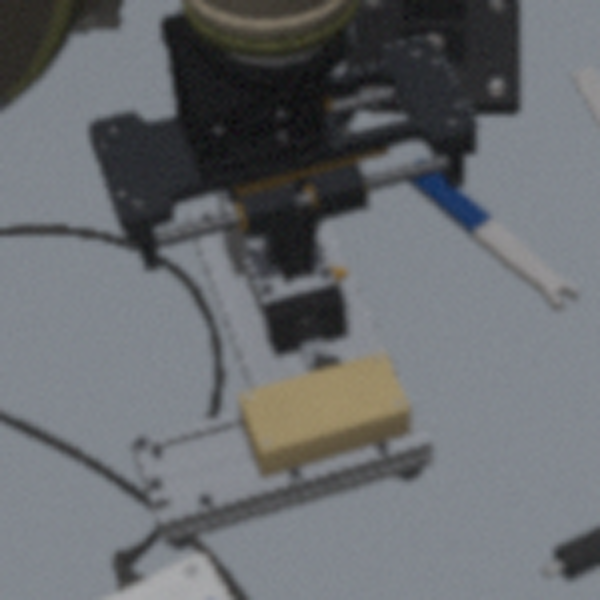

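```bash
python3 -m inch '[[-0.15,0,0,0,0,0],[-0.15,0,0,0,0,0],[-0.15,0,0,0,0,0],[-0.15,0,0,0,0,0],[-0.2,0,0,0,0,0]]'; python3 -m inch '[[0,0,0,0,0,0],[0,0,0,0,0,0],[0,0,0,0,0,0]]'
python3 - <<'E'
from bench import read_state,camera
from h import *
s=read_state(); print(s["ee_pos"],s["ft_force"])
c=camera("wrist"); cv2.imwrite("pics/wrist5.png",cv2.resize(c["img"][:,:,::-1],(768,576)))
E
```

```text
time: 7.6
ee_pos: [0.5856, 0.264, 0.0698]
eef_rot: [0.784, 0.62, 0.0, -0.0]
ft_force: [0.3, 0.3, 0.8]
width: 0.0003
time: 7.98
ee_pos: [0.5857, 0.2642, 0.0697]
eef_rot: [0.784, 0.62, 0.0, -0.0]
ft_force: [-0.7, 0.1, 0.4]
width: 0.0009
[0.58565166 0.26422504 0.06972618] [-0.68827327  0.14570843  0.41854357]
```

View pics/wrist5.png

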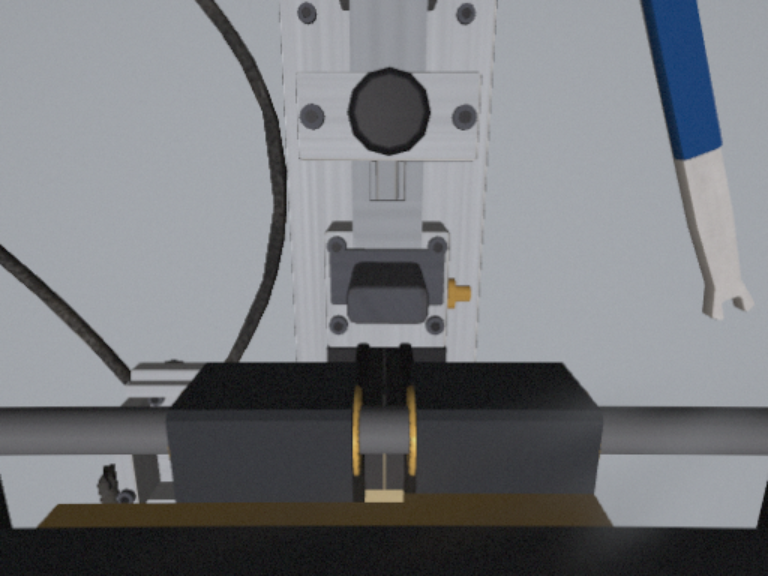

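```bash
python3 -m inch '[[0,0,-0.75,0,0,0],[0,0,-0.75,0,0,0],[-0.7,0.75,0,0,0,0],[-0.7,0.75,0,0,0,0]]'; python3 -m inch '[[0,0,0,0,0,0],[0,0,0,0,0,0]]'
python3 - <<'E'
from bench import read_state,camera
from h import *
s=read_state(); print(s["ee_pos"],s["ft_force"])
c=camera("wrist"); cv2.imwrite("pics/wrist6.png",cv2.resize(c["img"][:,:,::-1],(768,576)))
for n in("scene","top"):
  c=camera(n);np.savez(n+"6.npz",**c); 
  a,b=(100,150) if n=="scene" else (160,150)
  cv2.imwrite(f"pics/{n}6.png",cv2.resize(c["img"][a:a+150,b:b+150,::-1],None,fx=4,fy=4,interpolation=cv2.INTER_CUBIC))
E
```

```text
time: 8.52
ee_pos: [0.6318, 0.1953, 0.1304]
eef_rot: [0.784, 0.621, 0.0, 0.0]
ft_force: [0.6, -0.7, 0.2]
width: 0.0004
time: 8.78
ee_pos: [0.6308, 0.1962, 0.1296]
eef_rot: [0.784, 0.62, 0.0, -0.0]
ft_force: [0.1, 0.0, -0.1]
width: 0.0004
[0.63081661 0.19620785 0.12962569] [ 0.06013968  0.04963512 -0.12537928]
```

View pics/wrist6.png

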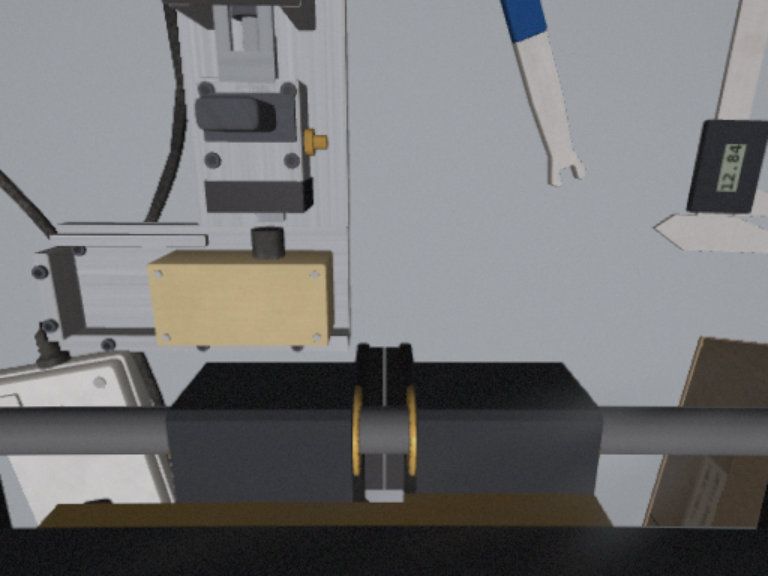

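View pics/scene6.png

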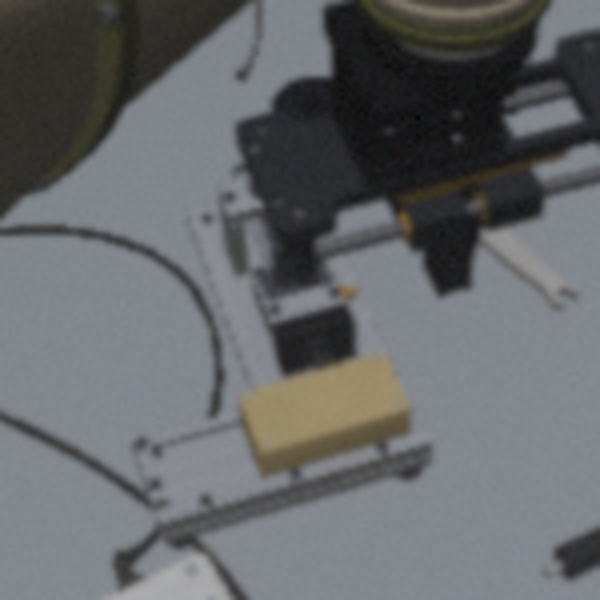

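View pics/top6.png

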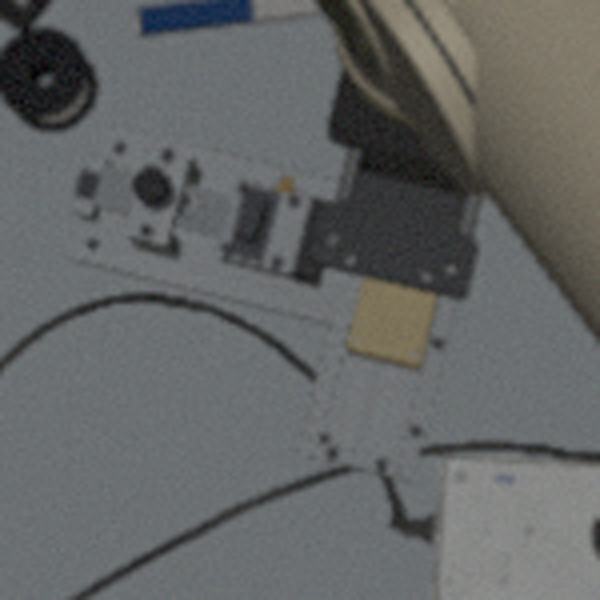

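```bash
python3 -m inch '[[0,0,0.8,0,0,0],[0,0,0.8,0,0,0],[0,0,0.8,0,0,0],[0,0,0.05,0,0,0],[0,0,0,0,0,0]]'; python3 -m inch '[[0,-0.15,0,0,0,0],[0,-0.1,0,0,0,0]]'; python3 -m inch '[[0,-0.05,0,0,0,0]]';python3 -m inch '[[0,-0.05,0,0,0,0]]'
```

```text
time: 9.55
ee_pos: [0.6315, 0.1963, 0.033]
eef_rot: [0.784, 0.62, 0.001, 0.0]
ft_force: [1.1, -0.9, 1.3]
width: 0.0002
time: 9.8
ee_pos: [0.6215, 0.1983, 0.0329]
eef_rot: [0.784, 0.62, 0.001, 0.0]
ft_force: [-0.2, 0.6, -0.9]
width: 0.0005
time: 9.93
ee_pos: [0.6194, 0.1985, 0.0324]
eef_rot: [0.784, 0.62, 0.0, 0.0]
ft_force: [0.3, -0.1, -0.1]
width: 0.0005
time: 10.05
ee_pos: [0.6176, 0.1987, 0.032]
eef_rot: [0.785, 0.62, 0.0, 0.0]
ft_force: [0.2, -0.3, 0.2]
width: 0.0004
```

```bash
for i in 1 2 3 4; do python3 -m inch '[[0,-0.05,0,0,0,0]]' | egrep 'ee_pos|ft'; done
```

```text
ee_pos: [0.6156, 0.1991, 0.0318]
ft_force: [-0.7, 0.7, -0.2]
ee_pos: [0.6136, 0.1996, 0.0317]
ft_force: [1.1, -0.8, -1.3]
ee_pos: [0.612, 0.1999, 0.0317]
ft_force: [1.6, -0.9, -0.3]
ee_pos: [0.61, 0.2004, 0.0317]
ft_force: [1.9, -0.5, 0.1]
```

```bash
for i in 1 2; do python3 -m inch '[[0,-0.1,0,0,0,0],[0,-0.1,0,0,0,0],[0,-0.1,0,0,0,0],[0,-0.1,0,0,0,0],[0,-0.1,0,0,0,0]]' | egrep 'ee_pos|ft'; done
python3 - <<'E'
from bench import read_state,camera
from h import *
for n in("wrist","scene"):
  c=camera(n)
  im=c["img"][:,:,::-1] if n=="wrist" else c["img"][100:250,150:300,::-1]
  cv2.imwrite(f"pics/{n}7.png",cv2.resize(im,(768,576) if n=="wrist" else (600,600),interpolation=cv2.INTER_CUBIC))
E
```

```text
ee_pos: [0.5901, 0.2053, 0.0318]
ft_force: [1.7, -0.9, -1.4]
ee_pos: [0.5706, 0.2099, 0.0317]
ft_force: [2.2, 0.1, -1.5]
```

View pics/wrist7.png

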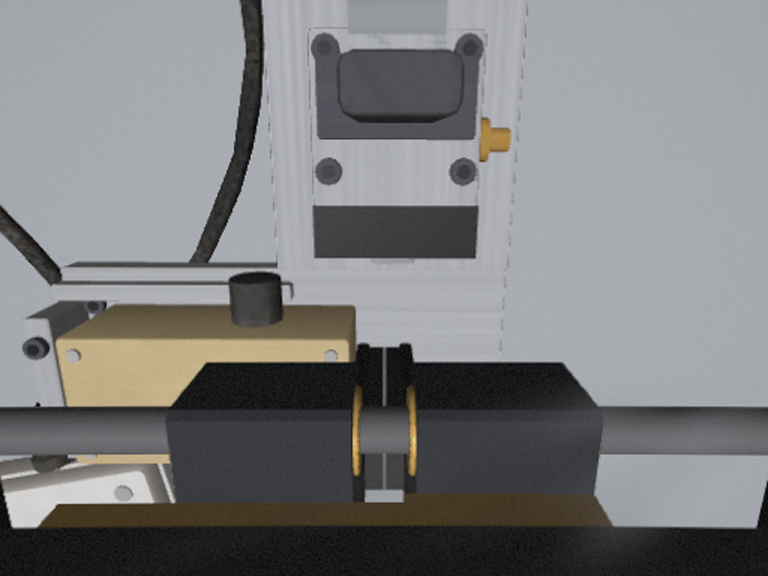

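View pics/scene7.png

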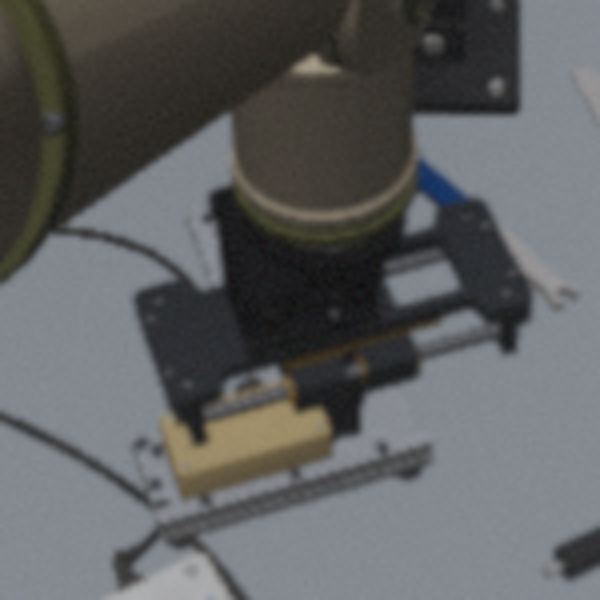

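```bash
python3 -m inch '[[0,-0.07,0,0,0,0],[0,-0.07,0,0,0,0]]' | egrep 'ee_pos|ft'; for i in 1 2 3; do python3 -m inch '[[0,-0.03,0,0,0,0]]' | egrep 'ee_pos|ft'; done
```

```text
ee_pos: [0.5655, 0.2111, 0.0318]
ft_force: [2.5, -0.1, -1.2]
ee_pos: [0.5642, 0.2114, 0.0318]
ft_force: [1.7, 0.0, -0.8]
ee_pos: [0.5631, 0.2116, 0.0318]
ft_force: [2.8, -0.6, 0.8]
ee_pos: [0.5621, 0.2119, 0.0318]
ft_force: [5.9, -0.9, -1.7]
```

```bash
python3 -m inch '[[0,-0.03,0,0,0,0]]' | egrep 'ee_pos|ft'; python3 -m inch '[[0,0,0,0,0,0],[0,0,0,0,0,0]]' | egrep 'ee_pos|ft'
```

```text
ee_pos: [0.562, 0.2119, 0.0322]
ft_force: [7.9, -1.6, -0.7]
ee_pos: [0.5621, 0.2119, 0.0322]
ft_force: [6.2, -1.0, -1.6]
```

Position stopped while the force rose: the module is on the end stop. Now I back off, lift and check.

```bash
python3 -m inch '[[0,0.1,0,0,0,0],[0,0.2,0,0,0,0],[0,0.3,0,0,0,0],[0,0,0,0,0,0]]' | egrep 'ee_pos|ft'; python3 -m inch '[[0,0,-0.8,0,0,0],[0,0,-0.8,0,0,0],[0,0,-0.8,0,0,0],[0,0,-0.8,0,0,0],[0,0,0,0,0,0]]'; python3 -m inch '[[-0.7,0.7,0,0,0,0],[-0.7,0.7,0,0,0,0],[0,0,0,0,0,0],[0,0,0,0,0,0]]'
python3 - <<'E'
from bench import read_state,camera
from h import *
s=read_state();print(s["ee_pos"],s["joint_vel"])
for n in("wrist","scene","top"):
  c=camera(n); np.savez(n+"8.npz",**c)
  a,b=(100,150) if n=="scene" else (160,150)
  im=c["img"][:,:,::-1] if n=="wrist" else c["img"][a:a+150,b:b+150,::-1]
  cv2.imwrite(f"pics/{n}8.png",cv2.resize(im,(768,576) if n=="wrist" else (600,600),interpolation=cv2.INTER_CUBIC))
E
```

```text
ee_pos: [0.5851, 0.206, 0.0315]
ft_force: [0.3, -0.1, -0.3]
time: 14.02
ee_pos: [0.5851, 0.2075, 0.1623]
eef_rot: [0.784, 0.62, 0.002, 0.001]
ft_force: [-0.1, -0.6, -0.7]
width: 0.0002
time: 14.52
ee_pos: [0.6249, 0.1399, 0.1589]
eef_rot: [0.784, 0.62, -0.0, -0.001]
ft_force: [-0.3, 0.6, -0.1]
width: 0.0004
[0.62490286 0.13993199 0.15885712] [-0.01262908 -0.00885803 -0.01481682  0.00050391 -0.00160284  0.00155914
  0.00154023]
```

View pics/wrist8.png

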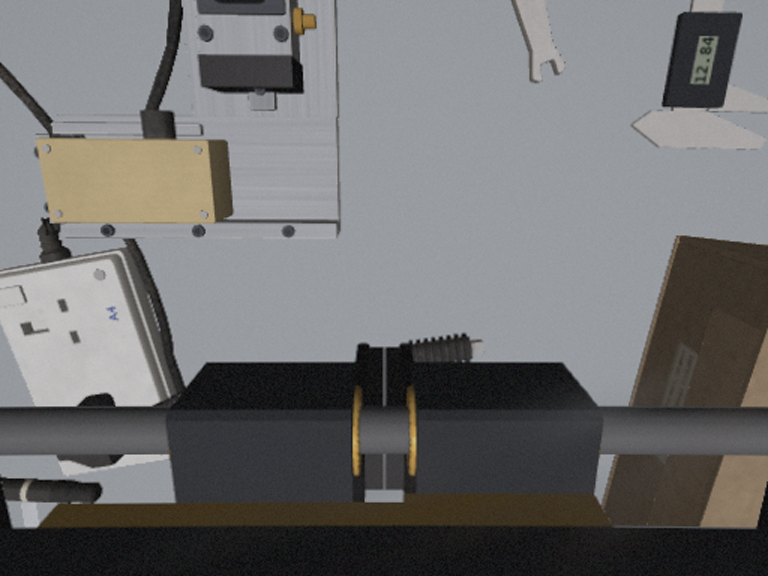

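View pics/top8.png

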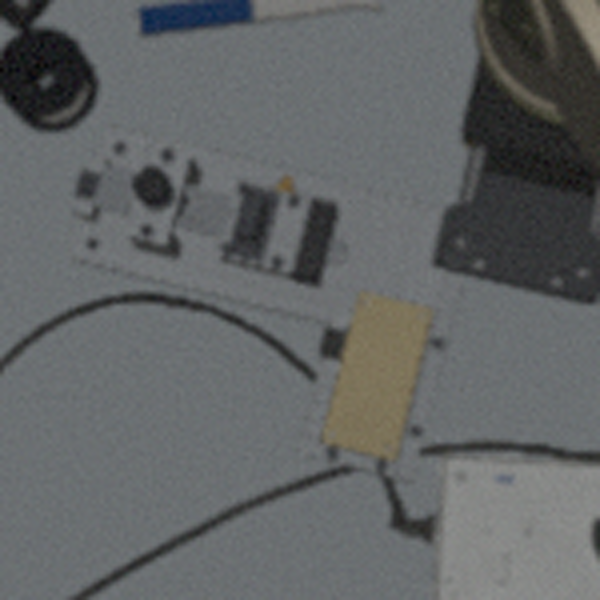

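View pics/scene8.png

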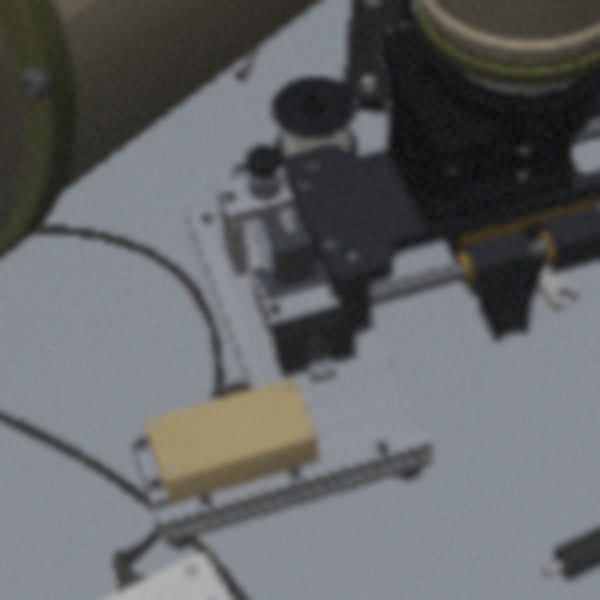

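Run:
```python
from bench import read_state,close_job
from h import *
def mod(f):
    c=load(f); hsv=cv2.cvtColor(c["img"],cv2.COLOR_RGB2HSV); m=cv2.inRange(hsv,(15,60,110),(35,255,255)); N,l,st,ce=cv2.connectedComponentsWithStats(m)
    for i in range(1,N):
        if st[i,4]>500 and ce[i][0]<260:
            return plane(c,cv2.boxPoints(cv2.minAreaRect(cv2.findContours((l==i).astype('uint8'),0,2)[0][0])),.056)[:,:2]
a,b=mod("top0.npz"),mod("top8.npz"); print(a.round(4).tolist(),b.round(4).tolist()); d=b.mean(0)-a.mean(0); print("shift",d,np.linalg.norm(d),np.degrees(np.arctan2(d[1],d[0])))
print(read_state()["ft_force"]); close_job()
```

```text
[[0.5241, 0.2402], [0.6043, 0.2215], [0.5949, 0.1825], [0.5149, 0.2017]] [[0.4728, 0.2531], [0.5529, 0.2337], [0.5432, 0.1948], [0.4633, 0.2147]]
shift [-0.05150245  0.01262042] 0.053026195824831784 166.23126206747256
[0.18543852 0.03693702 0.38537888]
the job is handed in; nothing more can be done
```

The slide is caught at mid travel and the module is against the end stop. The job is handed in at about 14.7 s of the 43 s allowed. The hand-in reports no verdict.

**What I did**
- **Slide:** with the gripper shut, I pushed the thumb post back about 37 mm. The knob then looked about 10% smaller in the wrist camera, which fits an 11 mm drop of the stop pin. I let the slide go and it stayed back, with a clear gap between socket and stub and about 0 N on the fingers.
- **Module:** I pushed its end face along the channel until the motion stopped and the force rose from about 2 N to 6–8 N. Then I backed off and lifted clear.

**Last checks**
- In the top camera the module moved 53.0 mm along the channel, against 53 mm expected. Its direction was within about 0.5° of the channel, and it still lies straight.
- The slide was still held back in all three last pictures.
- The spool and wrench look undisturbed, and the arm never went near the attenuator or adapter. I compared these by eye only and did not measure them.
- The arm was clear, with under 0.5 N on the wrist.

**Disagreement:** the wrist camera placed the jig about 3 mm off from the top and scene cameras in both directions. I used the middle of the two estimates and found the real contacts by force.

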